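# Put the kettle and pots back on the hotplates of their size

### The arm

A 6-joint arm with a two-finger parallel gripper is mounted at the origin on the work surface. World frame = base frame: x ahead of the robot, y to its left, z up, the work surface at z = 0. Lengths are in m, angles in rad, forces in N, time in s.
With the tool pointing down it reaches from about 0.25 to 0.775 m from the base axis. Payload 4 kg.
Tool frame: the origin (TCP) lies at the very end of the fingers, on their centre line; the grasp point (between the pads) lies 19 mm behind it; y points along the fingers, x is the direction in which the jaws open and shut, and the axes are right-handed (so a half turn about y gives the same grasp; the last joint's range is limited). The gripper opens to 94 mm and grips with 3 to 60 N. Pads are 16 mm wide; open, the fingers measure 119 mm over their backs; the gripper's body (75 mm by 177 mm) begins 78 mm behind the grasp point.
Start: joints at [-1.422, 0.087, 1.371, -0, 1.684, -0.103], TCP at [0.137, -0.533, 0.206] pointing down, gripper open.
Joint ranges: [-3.1, 3.1], [-0.76, 2.03], [0.27, 2.55], [-1.08, 4.22], [0.17, 2.65], [-2.57, 2.57]. Speed limits (rad/s): [2.79, 2.79, 3.14, 3.14, 3.14, 3.14].

### API

Orientations are given as [roll, pitch, yaw] about the fixed x, y, z axes, in that order (R = Rz(yaw) Ry(pitch) Rx(roll)).
In Python, from bench import robot gives the robot as it stands.
- The arm moves only by the shell command python3 -m handwheel 'ROWS' [OPENING]. ROWS is JSON, a list of rows, each an object with "delta_pos": the shift along the tool's x, y, z in mm, a list of three; "yaw": the turn about the tool's y in rad. A call has 1 to 12 rows; each row is the pose to reach, as a shift and turn from the pose commanded when the call began, along the tool's axes at that moment; what a row does not reach only later rows make up. A row lasts 1/10 s, in which the tool goes at most 50 mm and 8.59 degrees, less where a joint would pass 70% of its speed; a pose out of reach is approached as far as the arm can. A call with a gripper value outside its range is refused whole. OPENING is the closure in counts, from 0 (fully open) to 255 (shut), set as the call begins (- or left out, the last holds). The fingers move at their own pace and stop on an object; the grip force is fixed at half the most. Time passes only in rows, so rows that repeat a pose let the fingers close. It gives the time, the measured TCP pose, the force and the opening at its end, in the units of the state.
- robot.get_obs(): the state, without advancing time (a new reading comes with each control period).
- robot.snapshot(name): name is "side" or "top" or "wrist"; returns a dict with "image" (480x640x3 uint8, red, green, blue), "fx", "fy", "cx", "cy" (pixels), "k1" (the pictures are not rectified: a ray, as slopes to the right and down, at radius r is drawn at 1 + k1 r^2 times it, then the intrinsics apply), "rvec" (rotation vector, rad) and "tvec" (3), from world to camera coordinates, as OpenCV has them. Camera axes: x right, y down, z forward; pixel columns grow to the right and rows downward; lengths in m; the calibration is good to about 2 mm. A picture is of the moment at which its call begins. There is no depth.
- robot.close_job(): hands the job in, once; it reports no verdict.
The state is a dict: "time": time; "joint_positions": joint angles; "qvel": joint speeds; "joint_torque": joint torques, N m; "tool_pos": TCP position; "ee_rot": TCP orientation; "wrist_force": force on the tool from outside, world axes, zero at the start; "wrist_torque": the same for the moment, N m; "width": finger opening in m.
Only numpy, scipy, OpenCV 4.12 (cv2) and the standard library are available. Lean on these libraries where they do the work, as an engineer would, in place of code of your own. Each camera call takes 0.05 s, during which the arm holds its last target.

### The job

The large kettle, the medium pot and the small jug are each standing on the wrong hotplate: put the kettle on the large hotplate, the pot on the medium one and the jug on the small one, each standing upright in the middle of its plate. They are hot and full, so carry them level, and when one has to wait, park it on the free trivet, never on the bare counter. Leave the sauce bottle, the spice canister and the paper cups where they are, and let go of everything at the end.

Things in the scene. Friction and masses are not known exactly. Their poses are not given: they have to be found in the camera images.
- large_kettle_mid (a point): Large steel kettle (mm): flat underside 136, belly 150 across, spout tip at +x 118 from the axis; 163 tall with its handle. Rigid bow handle with a flat-sided black sleeve along x, 80 long, 18 wide, 16 high, centre 73 above this point; 35 free below it. This point: on the axis, 82 above the underside. Lid and handle are fast. 0.55-0.95 kg.
- medium_pot_mid (a point): Medium steel pot (mm): round, straight wall 120 across (140 over the handle's feet), no spout; 160 tall with its handle. Rigid bow handle with a flat-sided black sleeve along x, 70 long, 18 wide, 16 high, centre 72 above this point; 34 free below it. This point: on the axis, 80 above the underside. Lid and handle are fast. 0.45-0.75 kg.
- small_jug_mid (a point): Small steel jug with lid (mm): tapered, 86 across at the foot, 68 at the top, short lip at +x; 140 tall with its handle. Rigid bow handle with a flat-sided black sleeve along x, 60 long, 18 wide, 16 high, centre 62 above this point; 32 free below it. This point: on the axis, 70 above the underside. Lid and handle are fast. 0.3-0.5 kg.
- hotplate_large: Large electric hotplate, fixed: round white housing 215 mm across with a flat black iron plate 175 mm across on top; a white control box with a knob juts out 45 mm at its -x side, under 40 mm high. Origin: on the plate's axis at counter height; the iron top is 50 mm above it. z up. Its knob is fixed and not needed.
- hotplate_medium: Medium electric hotplate, fixed: round white housing 180 mm across with a flat black iron plate 140 mm across on top; a white control box with a knob juts out 45 mm at its -x side, under 40 mm high. Origin: on the plate's axis at counter height; the iron top is 50 mm above it. z up. Its knob is fixed and not needed.
- hotplate_small: Small electric hotplate, fixed: round white housing 145 mm across with a flat black iron plate 105 mm across on top; a white control box with a knob juts out 45 mm at its -x side, under 40 mm high. Origin: on the plate's axis at counter height; the iron top is 50 mm above it. z up. Its knob is fixed and not needed.
- trivet: Round black cast-iron trivet 140 mm across (rings and spokes), fixed and free at the start; it carries any of the pots. Origin: on its axis at counter height; its flat top is 25 mm above it.
- sauce_bottle_mid (a point): Bystander, loose: orange squeeze bottle with a red pointed cap, 60 mm across, 182 mm tall; this point is at its middle, 91 mm up.
- spice_canister_mid (a point): Bystander, loose: round steel spice canister with a flat lid and no handle, 76 mm across, 85 mm tall; this point is at its middle, 43 mm up.
- cup_stack_mid (a point): Bystander, loose: short stack of paper cups, 85 mm across at the top, 128 mm tall; this point is at its middle, 64 mm up.

How it is judged:
At the end, for the whole second after the job is handed in: The large kettle stands on the large hotplate, the medium pot on the medium one and the small jug on the small one, each within 15 mm of the middle, flat on the iron plate (height within 6 mm, tilt under 0.08 rad), at rest and released (horizontal distance between large_kettle_mid and hotplate_large below 0.015 m and z of large_kettle_mid in the frame of hotplate_large between 0.126 and 0.138 m and angle between each of large_kettle_mid, medium_pot_mid, small_jug_mid's own z axis and vertical below 0.08 rad and linear speed of each of large_kettle, medium_pot, small_jug below 0.02 m/s and horizontal distance between medium_pot_mid and hotplate_medium below 0.015 m and z of medium_pot_mid in the frame of hotplate_medium between 0.124 and 0.136 m and horizontal distance between small_jug_mid and hotplate_small below 0.015 m and z of small_jug_mid in the frame of hotplate_small between 0.114 and 0.126 m); the robot touches nothing.
It fails at once if a pot is put down or dropped on the bare counter (height (world z) of large_kettle_mid below 0.096 m or height (world z) of medium_pot_mid below 0.094 m or height (world z) of small_jug_mid below 0.084 m).
It fails at once if a pot is tipped by more than 20 degrees (angle between any of large_kettle_mid, medium_pot_mid, small_jug_mid's own z axis and vertical above 0.35 rad).
It fails at once if the sauce bottle, spice canister or paper cups are shifted by more than 20 mm or knocked over (distance of any of sauce_bottle_mid, spice_canister_mid, cup_stack_mid from where it was at the start of the episode above 0.02 m).
It also fails if it takes over 102 s, if anything falls off the work surface, if the arm or the gripper's body presses on something with over 40 N, if the wrist force passes 120 N, or if a joint passes its speed limit or range.

## Working session

There is one attempt and no reset: what is moved stays moved. The work goes in short steps, Python scripts to look and compute and a shell command to move; the robot and the scene stay as the last step left them, time stands still between calls to the robot, and variables do not carry over. Pictures are saved under pics/ and viewed, and the job is handed in when it is done.

```bash
ls; mkdir -p pics; python3 - <<'E'
from bench import robot
import cv2
o=robot.get_obs()
for k in o: print(k,o[k])
for n in ("side","top","wrist"):
    s=robot.snapshot(n)
    cv2.imwrite(f"pics/{n}0.png",s["image"][:,:,::-1])
    print(n,{k:v for k,v in s.items() if k!="image"})
E
```

```text
pics
time 0.0
joint_positions [-1.42210141e+00  8.79552232e-02  1.37224161e+00 -1.86110833e-05
  1.68358668e+00 -1.03114547e-01]
qvel [ 3.73168895e-04 -1.84783274e-04  2.58851445e-04  1.68172279e-03
 -7.36705258e-04  5.14974411e-06]
joint_torque [-9.33604970e-04 -3.40172160e+01 -3.02433586e+01  7.15111778e-02
  3.29176162e-02 -1.74302700e-04]
tool_pos [ 0.13693668 -0.53211871  0.20431047]
ee_rot [-1.57058922  0.00218112 -1.31898871]
wrist_force [ 0.05470481  0.51863675 -0.10768633]
wrist_torque [-0.00262521 -0.01034869  0.00120244]
width 0.09352090254334997
side {'fx': 461.38104482460983, 'fy': 461.38104482460983, 'cx': 315.69401708409606, 'cy': 245.3585225248399, 'k1': -0.08668042432733196, 'rvec': array([ 0.23044431, -2.63760621,  1.48609773]), 'tvec': array([0.57532268, 0.14031104, 0.90856487])}
top {'fx': 586.9970811463995, 'fy': 586.9970811463995, 'cx': 320.5742281701225, 'cy': 237.89150281470117, 'k1': -0.10892827244852803, 'rvec': array([ 2.20482682, -2.17661111,  0.07354717]), 'tvec': array([-0.00429382,  0.59914513,  1.52581578])}
wrist {'fx': 404.17459871154756, 'fy': 404.17459871154756, 'cx': 318.0663527473335, 'cy': 242.7662480430041, 'k1': -0.007511431920861772, 'rvec': array([-2.2946774 ,  1.77803231,  0.26339088]), 'tvec': array([-0.54802651, -0.02989562,  0.39322968])}
```

View pics/top0.png

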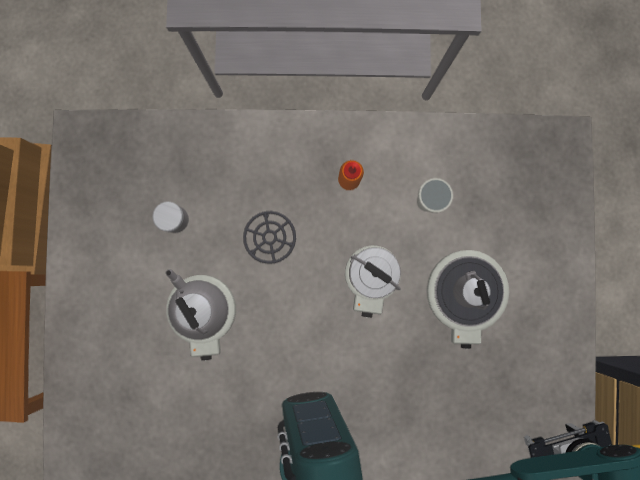

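View pics/side0.png

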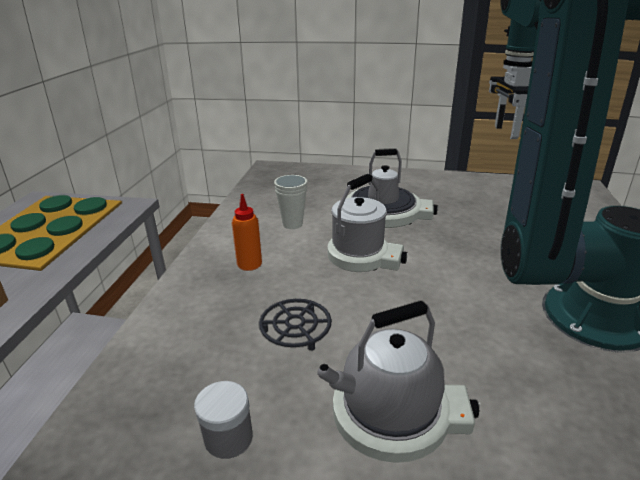

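View pics/wrist0.png

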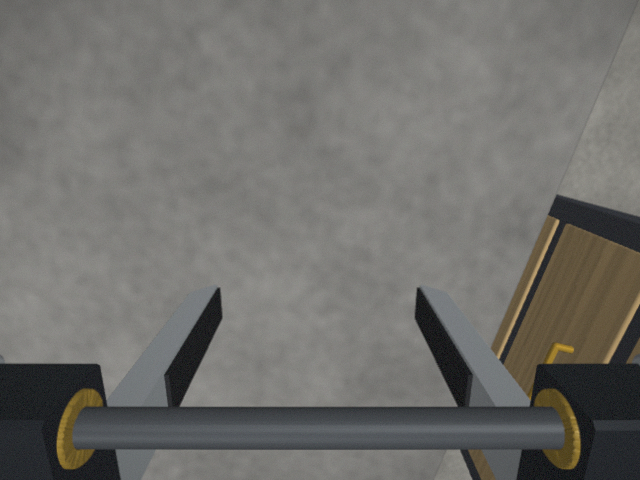

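The left (+y) plate is the medium one and holds the kettle (185,310). The middle plate is the small one and holds the pot (373,272). The right plate is the large one and holds the jug (478,292). The trivet is at (270,237). I'll zoom in to get accurate pixels.

```bash
cat > h.py <<'E'
import numpy as np, cv2
from bench import robot
def cam(n):
    s=robot.snapshot(n); return s
def ray(s,u,v):
    x=(u-s["cx"])/s["fx"]; y=(v-s["cy"])/s["fy"]
    rd=np.hypot(x,y); r=rd
    for _ in range(30): r=rd/(1+s["k1"]*r*r)
    f=r/rd if rd>0 else 1
    R=cv2.Rodrigues(np.array(s["rvec"]))[0]; t=np.array(s["tvec"])
    return -R.T@t, R.T@np.array([x*f,y*f,1.])
def at_z(s,u,v,z):
    c,d=ray(s,u,v); return c+d*(z-c[2])/d[2]
def proj(s,P):
    R=cv2.Rodrigues(np.array(s["rvec"]))[0]
    K=np.array([[s["fx"],0,s["cx"]],[0,s["fy"],s["cy"]],[0,0,1.]])
    return cv2.projectPoints(np.array(P,float).reshape(-1,1,3),np.array(s["rvec"]),np.array(s["tvec"]),K,np.array([s["k1"],0,0,0,0]))[0][:,0]
E
python3 - <<'E'
from h import *
s=cam("top"); im=s["image"][:,:,::-1].copy()
np.save("top.npy",im)
for n,(x,y) in dict(m=(150,255),s=(325,220),l=(420,235)).items():
    cv2.imwrite(f"pics/z{n}.png",cv2.resize(im[y:y+110,x:x+110],None,fx=5,fy=5,interpolation=cv2.INTER_CUBIC))
E
```

```text
(no output)
```

View pics/zm.png

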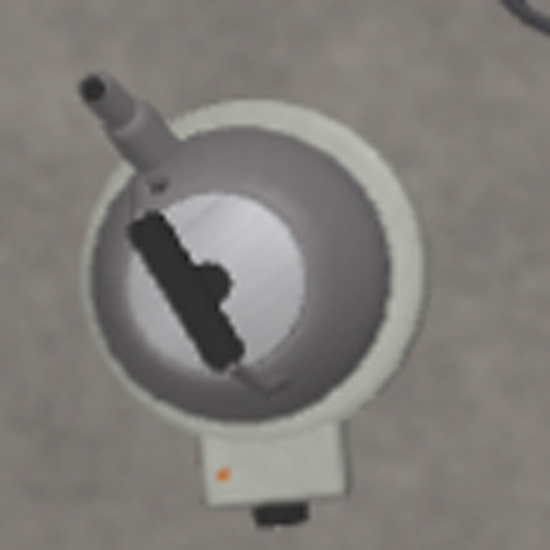

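View pics/zs.png

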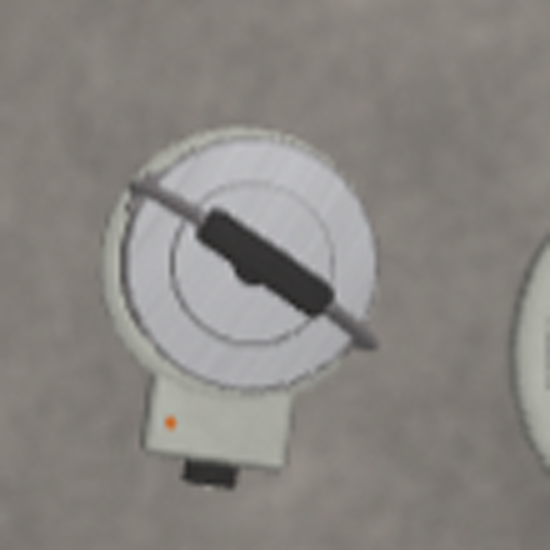

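View pics/zl.png

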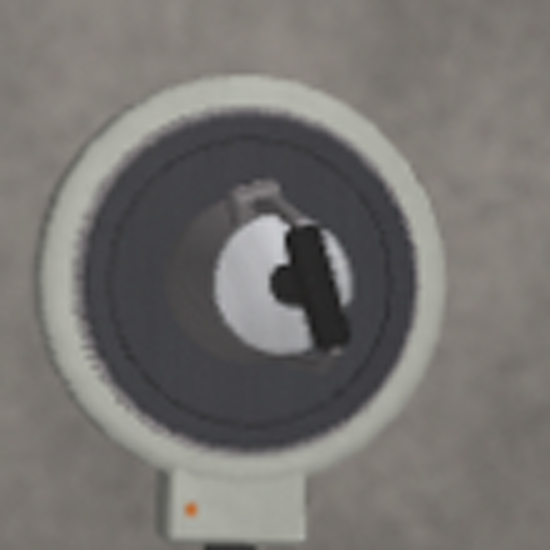

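```bash
cat > m1.py <<'E'
from h import *
from scipy.optimize import least_squares
s=cam("top"); im=s["image"]
print("cam",ray(s,0,0)[0])
def Z(x,y,u,v): return x+(u+.5)/5-.5, y+(v+.5)/5-.5
def sl(name,o,a,b,z):
    A=at_z(s,*Z(*o,*a),z);B=at_z(s,*Z(*o,*b),z)
    print(name,"c",((A+B)/2).round(4),"len",np.linalg.norm(A-B).round(4),"ang",np.arctan2(*(A-B)[1::-1]).round(3))
sl("kettle",(150,255),(148,213),(226,370),.213)
sl("pot",(325,220),(200,217),(331,310),.210)
sl("jug",(420,235),(299,218),(334,353),.190)
g=cv2.GaussianBlur(im.astype(np.float32).min(2),(0,0),.7)
def fit(c0,r,z,lo,hi,sgn,skip,name):
    # radial edges around projected guess; 
    c=np.array(c0,float)
    for it in range(4):
        pts=[]
        for th in np.linspace(0,2*np.pi,120,endpoint=False):
            if any(a<th<b for a,b in skip): continue
            rr=np.arange(r+lo,r+hi,.0005)
            P=np.c_[c[0]+rr*np.cos(th),c[1]+rr*np.sin(th),np.full(len(rr),z)]
            uv=proj(s,P).astype(np.float32)
            val=cv2.remap(g,uv[:,0:1],uv[:,1:2],cv2.INTER_LINEAR)[:,0]
            d=sgn*np.gradient(val); k=d.argmax()
            if d[k]>0.5: pts.append(P[k,:2])
        pts=np.array(pts)
        f=least_squares(lambda p:np.hypot(*(pts-p[:2]).T)-p[2],[*c,r],loss="soft_l1",f_scale=.001)
        c=f.x[:2]
    e=np.hypot(*(pts-c).T)-f.x[2]
    print(name,z,f.x.round(4),"n",len(pts),"mad",np.median(abs(e)).round(4))
pi=np.pi
g0=lambda u,v,z:at_z(s,u,v,z)[:2]
for z in (.04,.045): 
  fit(g0(468,290,z),.1075,z,-.012,.012,-1,[(pi-.5,pi+.5)],"L house")
  fit(g0(200,309,z),.09,z,-.012,.012,-1,[(pi-.6,pi+.6),(.2,1.0)],"M house")
  fit(g0(370,273,z),.0725,z,-.01,.012,-1,[(pi-.75,pi+.75)],"S house")
fit(g0(470,291,.05),.0875,.05,-.01,.008,1,[],"L iron")
gg=g0(270,237,.025); print("triv guess",gg)
fit(gg,.07,.025,-.008,.008,1,[],"triv")
for n,u,v,z in (("sauce",352,167,.182),("can",169,216,.085),("cup",436,195,.128)): print(n,at_z(s,u,v,z).round(3))
E
python3 m1.py
```

```text
cam [0.50089468 0.00818976 1.56081535]
kettle c [0.4102 0.3087 0.213 ] len 0.0806 ang 0.487
pot c [ 0.5093 -0.1285  0.21  ] len 0.0739 ang 0.965
jug c [ 0.4665 -0.3793  0.19  ] len 0.0654 ang 0.26
L house 0.04 [ 0.4657 -0.3836  0.106 ] n 101 mad 0.0005
M house 0.04 [0.4094 0.3145 0.0895] n 81 mad 0.0005
S house 0.04 [ 0.5105 -0.1315  0.0702] n 89 mad 0.0006
L house 0.045 [ 0.4658 -0.3822  0.1058] n 101 mad 0.0006
M house 0.045 [0.4097 0.3134 0.0892] n 81 mad 0.0003
S house 0.045 [ 0.5104 -0.1309  0.0701] n 89 mad 0.0005
L iron 0.05 [ 0.4649 -0.383   0.0884] n 120 mad 0.0005
triv guess [0.59939064 0.13612778]
triv 0.025 [0.5994 0.1385 0.0697] n 120 mad 0.0004
sauce [ 0.759 -0.069  0.182]
can [0.646 0.39  0.085]
cup [ 0.702 -0.28   0.128]
```

```bash
cat >> h.py <<'E'
def delta(p,yaw=None):
    from scipy.spatial.transform import Rotation as Ro
    o=robot.get_obs(); R=Ro.from_euler("xyz",o["ee_rot"]).as_matrix()
    print("t",o["time"],"at",np.round(o["tool_pos"],4),"rpy",np.round(o["ee_rot"],4),"F",np.round(o["wrist_force"],1),"w",round(o["width"],4))
    print("delta mm",np.round(1000*R.T@(np.array(p)-o["tool_pos"]),1), "" if yaw is None else ("yaw",round(o["ee_rot"][2]-yaw,3)))
E
python3 -c "
from h import *
delta([.4665,-.3793,.25],-1.31)"
```

```text
t 0.25 at [ 0.137  -0.5324  0.2049] rpy [-1.5707e+00  1.0000e-03 -1.3190e+00] F [ 0.2  1.2 -0.3] w 0.0941
delta mm [-66.3 -45.  357.3] ('yaw', np.float64(-0.009))
```

```bash
python3 -m handwheel '[{"delta_pos":[0,-20,20],"yaw":0},{"delta_pos":[-10,-45,60],"yaw":0},{"delta_pos":[-20,-45,105],"yaw":0},{"delta_pos":[-30,-45,150],"yaw":0},{"delta_pos":[-40,-45,200],"yaw":0},{"delta_pos":[-50,-45,250],"yaw":0},{"delta_pos":[-60,-45,300],"yaw":0},{"delta_pos":[-64,-45,335],"yaw":0},{"delta_pos":[-66,-45,352],"yaw":0},{"delta_pos":[-66,-45,357],"yaw":0},{"delta_pos":[-66,-45,357],"yaw":0},{"delta_pos":[-66,-45,357],"yaw":0}]' 0
python3 - <<'E'
from h import *
delta([.4665,-.3793,.163],-1.31)
s=cam("wrist"); cv2.imwrite("pics/w1.png",s["image"][:,:,::-1])
c=np.array([.4665,-.3793,.182]); d=np.array([np.cos(.26),np.sin(.26),0])*.03
print(proj(s,[c-d,c,c+d]).round(0))
E
```

```text
time: 1.45
tool_pos: [0.465, -0.3808, 0.2505]
ee_rot: [-1.572, -0.0, -1.321]
wrist_force: [-0.5, -0.9, -0.5]
width: 0.0943
t 1.45 at [ 0.465  -0.3808  0.2505] rpy [-1.5716e+00 -3.0000e-04 -1.3210e+00] F [-0.5 -0.9 -0.5] w 0.0943
delta mm [-1.1 87.5  1.9] ('yaw', np.float64(-0.011))
[[318. 297.]
 [318. 255.]
 [317. 209.]]
```

View pics/w1.png

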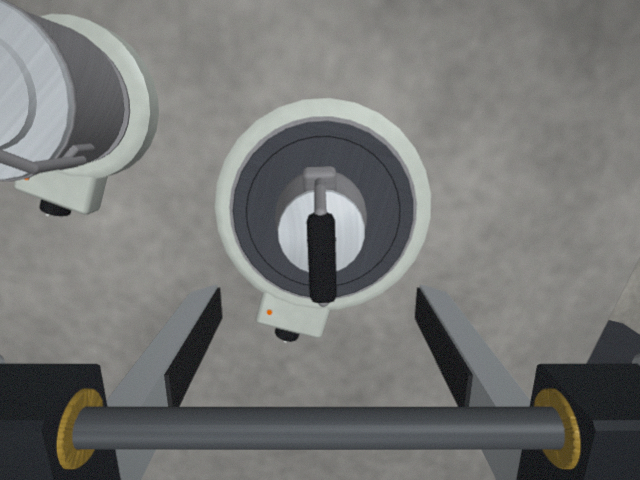

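The jug's sleeve lies between the fingers, spanning (322,302) to (321,212). That is within about 3 px of the prediction, so I'll descend and grip.

```bash
python3 -m handwheel '[{"delta_pos":[0,15,1],"yaw":0},{"delta_pos":[0,40,2],"yaw":0},{"delta_pos":[0,65,2],"yaw":0},{"delta_pos":[0,80,2],"yaw":0},{"delta_pos":[0,86,2],"yaw":0},{"delta_pos":[0,87,2],"yaw":0},{"delta_pos":[0,87,2],"yaw":0}]' 0
python3 -m handwheel '[{"delta_pos":[0,0,0],"yaw":0},{"delta_pos":[0,0,0],"yaw":0},{"delta_pos":[0,0,0],"yaw":0},{"delta_pos":[0,0,0],"yaw":0},{"delta_pos":[0,0,0],"yaw":0},{"delta_pos":[0,0,0],"yaw":0},{"delta_pos":[0,0,0],"yaw":0},{"delta_pos":[0,0,0],"yaw":0}]' 255
```

```text
time: 2.2
tool_pos: [0.4685, -0.3798, 0.1645]
ee_rot: [-1.57, -0.002, -1.319]
wrist_force: [0.1, -0.8, -0.0]
width: 0.0945
time: 3.0
tool_pos: [0.4682, -0.3793, 0.1634]
ee_rot: [-1.571, -0.0, -1.319]
wrist_force: [0.7, -0.6, -0.5]
width: 0.0335
```

```bash
python3 -m handwheel '[{"delta_pos":[0,0,0],"yaw":0},{"delta_pos":[0,0,0],"yaw":0},{"delta_pos":[0,0,0],"yaw":0},{"delta_pos":[0,0,0],"yaw":0},{"delta_pos":[0,0,0],"yaw":0}]' 255
```

```text
time: 3.5
tool_pos: [0.4683, -0.3795, 0.1636]
ee_rot: [-1.571, -0.001, -1.319]
wrist_force: [0.9, -0.7, 0.8]
width: 0.0175
```

```bash
python3 -m handwheel '[{"delta_pos":[0,-3,0],"yaw":0},{"delta_pos":[0,-10,0],"yaw":0},{"delta_pos":[0,-22,0],"yaw":0},{"delta_pos":[0,-40,0],"yaw":0},{"delta_pos":[0,-60,0],"yaw":0},{"delta_pos":[0,-85,0],"yaw":0},{"delta_pos":[0,-110,0],"yaw":0},{"delta_pos":[0,-135,0],"yaw":0},{"delta_pos":[0,-160,0],"yaw":0},{"delta_pos":[0,-180,0],"yaw":0},{"delta_pos":[0,-191,0],"yaw":0},{"delta_pos":[0,-195,0],"yaw":0}]'
python3 - <<'E'
from h import *
delta([.5994,.1380,.358],-1.31)
s=cam("side"); cv2.imwrite("pics/s1.png",s["image"][:,:,::-1])
E
```

```text
time: 4.7
tool_pos: [0.4685, -0.3794, 0.3605]
ee_rot: [-1.569, -0.003, -1.319]
wrist_force: [0.1, 0.2, -4.2]
width: 0.0181
t 4.7 at [ 0.4685 -0.3794  0.3605] rpy [-1.5692 -0.0026 -1.3189] F [ 0.1  0.2 -4.2] w 0.0181
delta mm [-468.5    1.7  255.7] ('yaw', np.float64(-0.009))
```

View pics/s1.png

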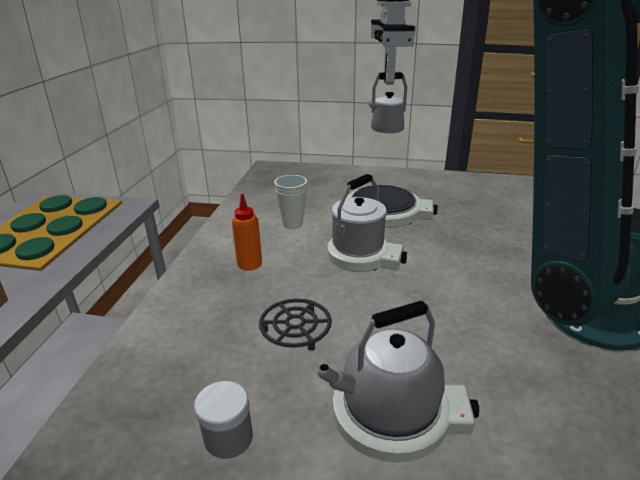

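The jug hangs level and clear at (388,110). Next I'll carry it over to the trivet.

```bash
python3 -m handwheel '[{"delta_pos":[-4,0,2],"yaw":0},{"delta_pos":[-13,0,7],"yaw":0},{"delta_pos":[-26,0,14],"yaw":0},{"delta_pos":[-42,0,23],"yaw":0},{"delta_pos":[-61,0,34],"yaw":0},{"delta_pos":[-83,0,45],"yaw":0},{"delta_pos":[-104,0,57],"yaw":0},{"delta_pos":[-127,0,70],"yaw":0},{"delta_pos":[-150,0,82],"yaw":0},{"delta_pos":[-173,0,95],"yaw":0},{"delta_pos":[-196,0,107],"yaw":0},{"delta_pos":[-219,0,120],"yaw":0}]'
python3 -m handwheel '[{"delta_pos":[-23,0,13],"yaw":0},{"delta_pos":[-46,0,25],"yaw":0},{"delta_pos":[-68,0,38],"yaw":0},{"delta_pos":[-91,0,50],"yaw":0},{"delta_pos":[-114,0,63],"yaw":0},{"delta_pos":[-137,0,75],"yaw":0},{"delta_pos":[-160,0,88],"yaw":0},{"delta_pos":[-183,0,100],"yaw":0},{"delta_pos":[-204,0,112],"yaw":0},{"delta_pos":[-222,0,122],"yaw":0},{"delta_pos":[-236,0,130],"yaw":0},{"delta_pos":[-245,0,135],"yaw":0}]'
python3 -m handwheel '[{"delta_pos":[-4,0,2],"yaw":0},{"delta_pos":[-5,0,2],"yaw":0},{"delta_pos":[-5,0,2],"yaw":0},{"delta_pos":[-5,0,2],"yaw":0}]'
python3 - <<'E'
from h import *
delta([.601,.1380,.143],-1.31)
s=cam("top"); cv2.imwrite("pics/t1.png",s["image"][:,:,::-1])
E
```

```text
time: 5.95
tool_pos: [0.5297, -0.1345, 0.3587]
ee_rot: [-1.57, 0.0, -1.317]
wrist_force: [0.4, -0.1, -4.1]
width: 0.0175
time: 7.15
tool_pos: [0.5992, 0.1358, 0.3583]
ee_rot: [-1.571, 0.0, -1.317]
wrist_force: [-0.2, -0.4, -5.1]
width: 0.018
time: 7.55
tool_pos: [0.6003, 0.1381, 0.3587]
ee_rot: [-1.571, -0.0, -1.32]
wrist_force: [0.1, 0.0, -4.2]
width: 0.0179
t 7.55 at [0.6003 0.1381 0.3587] rpy [-1.5706e+00 -4.0000e-04 -1.3203e+00] F [ 0.1  0.  -4.2] w 0.0179
delta mm [2.000e-01 2.157e+02 6.000e-01] ('yaw', np.float64(-0.01))
```

View pics/t1.png

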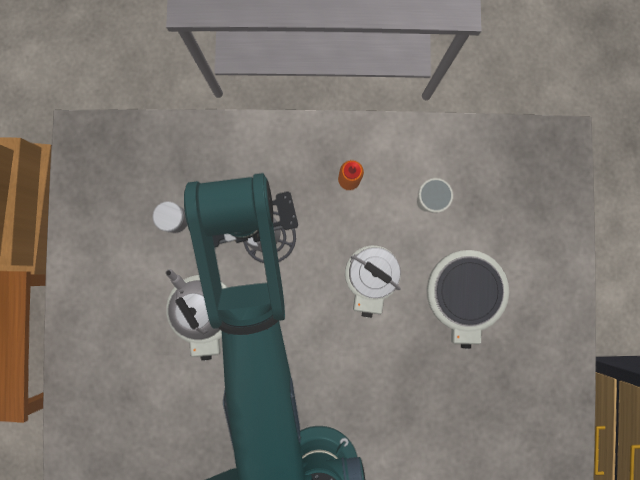

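The jug is over the trivet at (270,237). The bystanders haven't moved. Lowering to about 1 mm above contact.

```bash
python3 -m handwheel '[{"delta_pos":[0,4,0],"yaw":0},{"delta_pos":[0,14,0],"yaw":0},{"delta_pos":[0,30,0],"yaw":0},{"delta_pos":[0,52,0],"yaw":0},{"delta_pos":[0,76,0],"yaw":0},{"delta_pos":[0,101,0],"yaw":0},{"delta_pos":[0,126,0],"yaw":0},{"delta_pos":[0,150,0],"yaw":0},{"delta_pos":[0,172,0],"yaw":0},{"delta_pos":[0,190,0],"yaw":0},{"delta_pos":[0,202,0],"yaw":0},{"delta_pos":[0,208,0],"yaw":0}]'
python3 -m handwheel '[{"delta_pos":[0,4,0],"yaw":0},{"delta_pos":[0,8,0],"yaw":0},{"delta_pos":[0,11,0],"yaw":0},{"delta_pos":[0,12,0],"yaw":0},{"delta_pos":[0,12,0],"yaw":0}]'
```

```text
time: 8.8
tool_pos: [0.5992, 0.1386, 0.1482]
ee_rot: [-1.574, 0.0, -1.319]
wrist_force: [-0.1, 0.2, -4.1]
width: 0.0179
time: 9.3
tool_pos: [0.6005, 0.139, 0.1388]
ee_rot: [-1.57, -0.0, -1.319]
wrist_force: [-0.4, 0.2, -4.2]
width: 0.0178
```

```bash
python3 -m handwheel '[{"delta_pos":[0,1,0],"yaw":0},{"delta_pos":[0,1.5,0],"yaw":0},{"delta_pos":[0,1.5,0],"yaw":0}]'
python3 -m handwheel '[{"delta_pos":[0,0,0],"yaw":0},{"delta_pos":[0,0,0],"yaw":0},{"delta_pos":[0,0,0],"yaw":0},{"delta_pos":[0,0,0],"yaw":0},{"delta_pos":[0,0,0],"yaw":0},{"delta_pos":[0,0,0],"yaw":0},{"delta_pos":[0,0,0],"yaw":0},{"delta_pos":[0,0,0],"yaw":0}]' 0
```

```text
time: 9.6
tool_pos: [0.601, 0.1388, 0.1385]
ee_rot: [-1.568, -0.001, -1.319]
wrist_force: [0.5, -0.4, 1.0]
width: 0.0179
time: 10.4
tool_pos: [0.6003, 0.1389, 0.1369]
ee_rot: [-1.571, -0.0, -1.319]
wrist_force: [0.4, 0.3, 0.0]
width: 0.0783
```

```bash
python3 -m handwheel '[{"delta_pos":[0,-5,0],"yaw":0},{"delta_pos":[0,-25,0],"yaw":0},{"delta_pos":[0,-60,0],"yaw":0},{"delta_pos":[0,-95,0],"yaw":0},{"delta_pos":[0,-120,0],"yaw":0},{"delta_pos":[0,-130,0],"yaw":0},{"delta_pos":[0,-130,0],"yaw":0}]' 0
python3 -c "
from h import *
delta([.4102,.3087,.265],-1.084)
s=cam('top'); cv2.imwrite('pics/t2.png',s['image'][:,:,::-1])"
```

```text
time: 11.1
tool_pos: [0.601, 0.1391, 0.2691]
ee_rot: [-1.567, -0.001, -1.319]
wrist_force: [0.0, 0.7, -0.2]
width: 0.0945
t 11.1 at [0.601  0.1391 0.2691] rpy [-1.5669e+00 -6.0000e-04 -1.3190e+00] F [ 0.   0.7 -0.2] w 0.0945
delta mm [-211.8    3.4 -142.5] ('yaw', np.float64(-0.235))
```

View pics/t2.png

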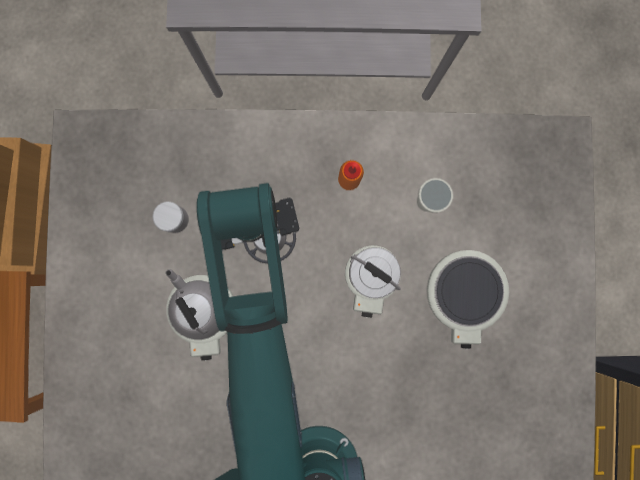

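The jug stays on the trivet (the arm mostly hides it). On to the kettle.

```bash
python3 -m handwheel '[{"delta_pos":[-15,0,-10],"yaw":-0.02},{"delta_pos":[-45,0,-30],"yaw":-0.05},{"delta_pos":[-80,0,-54],"yaw":-0.09},{"delta_pos":[-115,0,-78],"yaw":-0.13},{"delta_pos":[-150,0,-101],"yaw":-0.17},{"delta_pos":[-185,0,-125],"yaw":-0.21},{"delta_pos":[-205,2,-138],"yaw":-0.23},{"delta_pos":[-212,3,-142],"yaw":-0.235},{"delta_pos":[-212,3,-142],"yaw":-0.235},{"delta_pos":[-212,3,-142],"yaw":-0.235}]' 0
python3 - <<'E'
from h import *
delta([.4102,.3087,.186],-1.084)
s=cam("wrist"); cv2.imwrite("pics/w2.png",s["image"][:,:,::-1])
c=np.array([.4102,.3087,.205]); d=np.array([np.cos(.487),np.sin(.487),0])*.04
print(proj(s,[c-d,c,c+d]).round(0))
E
```

```text
time: 12.15
tool_pos: [0.4101, 0.3083, 0.263]
ee_rot: [-1.572, -0.001, -1.085]
wrist_force: [0.6, -0.5, -0.2]
width: 0.0939
t 12.15 at [0.4101 0.3083 0.263 ] rpy [-1.5724e+00 -8.0000e-04 -1.0845e+00] F [ 0.6 -0.5 -0.2] w 0.0939
delta mm [-0.4 77.   0.4] ('yaw', np.float64(-0.001))
[[319. 321.]
 [319. 263.]
 [319. 199.]]
```

View pics/w2.png

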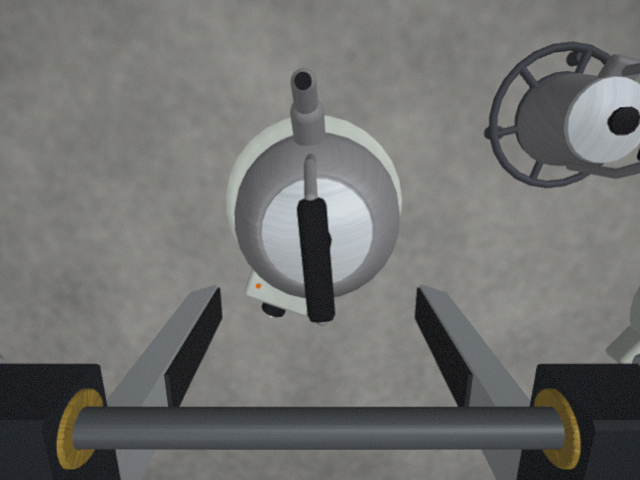

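The kettle's sleeve runs from (320,322) to (312,199), turned about 0.06 rad from my estimate. The jug is standing on the trivet at the right. I'll correct the yaw and descend.

```bash
python3 -m handwheel '[{"delta_pos":[-1,8,0],"yaw":-0.03},{"delta_pos":[-2,25,0],"yaw":-0.06},{"delta_pos":[-2,48,0],"yaw":-0.06},{"delta_pos":[-2,66,0],"yaw":-0.06},{"delta_pos":[-2,75,0],"yaw":-0.06},{"delta_pos":[-2,77,0],"yaw":-0.06},{"delta_pos":[-2,77,0],"yaw":-0.06}]' 0
python3 -m handwheel '[{"delta_pos":[0,0,0],"yaw":0},{"delta_pos":[0,0,0],"yaw":0},{"delta_pos":[0,0,0],"yaw":0},{"delta_pos":[0,0,0],"yaw":0},{"delta_pos":[0,0,0],"yaw":0},{"delta_pos":[0,0,0],"yaw":0},{"delta_pos":[0,0,0],"yaw":0},{"delta_pos":[0,0,0],"yaw":0},{"delta_pos":[0,0,0],"yaw":0},{"delta_pos":[0,0,0],"yaw":0},{"delta_pos":[0,0,0],"yaw":0},{"delta_pos":[0,0,0],"yaw":0}]' 255
python3 -m handwheel '[{"delta_pos":[0,-2,0],"yaw":0},{"delta_pos":[0,-5,0],"yaw":0},{"delta_pos":[0,-10,0],"yaw":0},{"delta_pos":[0,-17,0],"yaw":0},{"delta_pos":[0,-23,0],"yaw":0},{"delta_pos":[0,-25,0],"yaw":0},{"delta_pos":[0,-25,0],"yaw":0}]'
python3 - <<'E'
from h import *
delta([.465,-.383,.39])
s=cam("side"); cv2.imwrite("pics/s2.png",s["image"][:,:,::-1])
E
```

```text
time: 12.9
tool_pos: [0.4094, 0.3104, 0.187]
ee_rot: [-1.571, -0.0, -1.024]
wrist_force: [0.5, 0.1, -0.1]
width: 0.0939
time: 14.1
tool_pos: [0.4094, 0.31, 0.1869]
ee_rot: [-1.571, -0.001, -1.025]
wrist_force: [1.8, -2.9, 1.0]
width: 0.0177
time: 14.8
tool_pos: [0.4093, 0.3109, 0.2128]
ee_rot: [-1.569, -0.0, -1.024]
wrist_force: [0.2, 0.5, -7.9]
width: 0.0178
t 14.8 at [0.4093 0.3109 0.2128] rpy [-1.5693 -0.     -1.0239] F [ 0.2  0.5 -7.9] w 0.0178
delta mm [ 621.6 -177.7 -313. ]
```

View pics/s2.png

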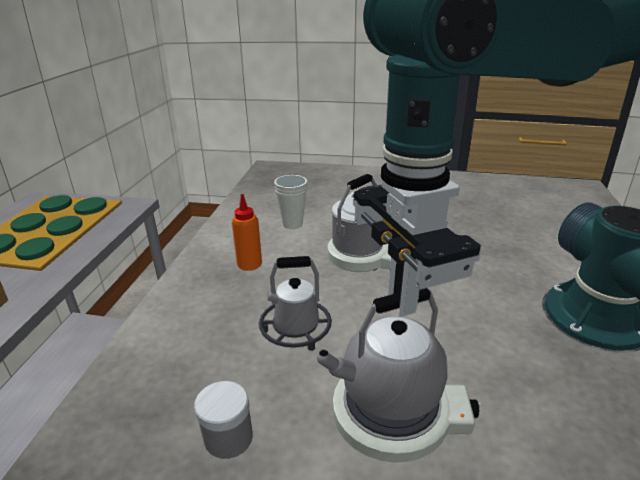

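The kettle hangs level, and the jug stands centred on the trivet at (295,335). Lifting higher, then across.

```bash
python3 -m handwheel '[{"delta_pos":[0,-3,0],"yaw":0},{"delta_pos":[0,-10,0],"yaw":0},{"delta_pos":[0,-22,0],"yaw":0},{"delta_pos":[0,-40,0],"yaw":0},{"delta_pos":[0,-60,0],"yaw":0},{"delta_pos":[0,-82,0],"yaw":0},{"delta_pos":[0,-104,0],"yaw":0},{"delta_pos":[0,-126,0],"yaw":0},{"delta_pos":[0,-146,0],"yaw":0},{"delta_pos":[0,-162,0],"yaw":0},{"delta_pos":[0,-172,0],"yaw":0},{"delta_pos":[0,-175,0],"yaw":0}]'
python3 -m handwheel '[{"delta_pos":[4,0,-2],"yaw":0},{"delta_pos":[14,0,-7],"yaw":0},{"delta_pos":[28,0,-14],"yaw":0},{"delta_pos":[46,0,-23],"yaw":0},{"delta_pos":[66,0,-33],"yaw":0},{"delta_pos":[88,0,-44],"yaw":0},{"delta_pos":[110,0,-55],"yaw":0},{"delta_pos":[134,0,-67],"yaw":0},{"delta_pos":[158,0,-79],"yaw":0},{"delta_pos":[182,0,-91],"yaw":0},{"delta_pos":[206,0,-103],"yaw":0},{"delta_pos":[230,0,-115],"yaw":0}]'
python3 -c "
from h import *
delta([.465,-.383,.385])"
```

```text
time: 16.05
tool_pos: [0.4093, 0.3108, 0.3892]
ee_rot: [-1.567, -0.0, -1.024]
wrist_force: [0.5, -0.3, -8.2]
width: 0.0178
time: 17.25
tool_pos: [0.4294, 0.0521, 0.3865]
ee_rot: [-1.572, -0.0, -1.025]
wrist_force: [0.3, -0.8, -7.6]
width: 0.018
t 17.25 at [0.4294 0.0521 0.3865] rpy [-1.5719e+00 -3.0000e-04 -1.0254e+00] F [ 0.3 -0.8 -7.6] w 0.018
delta mm [ 390.4    1.8 -195.3]
```

```bash
python3 -m handwheel '[{"delta_pos":[24,0,-12],"yaw":0},{"delta_pos":[48,0,-24],"yaw":0},{"delta_pos":[72,0,-36],"yaw":0},{"delta_pos":[96,0,-48],"yaw":0},{"delta_pos":[120,0,-60],"yaw":0},{"delta_pos":[144,0,-72],"yaw":0},{"delta_pos":[168,0,-84],"yaw":0},{"delta_pos":[192,0,-96],"yaw":0},{"delta_pos":[216,0,-108],"yaw":0},{"delta_pos":[240,0,-120],"yaw":0},{"delta_pos":[264,0,-133],"yaw":0},{"delta_pos":[288,0,-145],"yaw":0}]'
python3 -m handwheel '[{"delta_pos":[24,0,-12],"yaw":0},{"delta_pos":[46,0,-23],"yaw":0},{"delta_pos":[66,0,-34],"yaw":0},{"delta_pos":[82,0,-42],"yaw":0},{"delta_pos":[94,0,-48],"yaw":0},{"delta_pos":[101,0,-52],"yaw":0},{"delta_pos":[103,0,-53],"yaw":0},{"delta_pos":[103,0,-53],"yaw":0},{"delta_pos":[103,0,-53],"yaw":0}]'
python3 -c "
from h import *
delta([.465,-.383,.188])"
```

```text
time: 18.45
tool_pos: [0.4546, -0.2689, 0.3864]
ee_rot: [-1.572, 0.001, -1.026]
wrist_force: [1.4, 0.5, -7.8]
width: 0.0177
time: 19.35
tool_pos: [0.4646, -0.3817, 0.3874]
ee_rot: [-1.57, -0.0, -1.023]
wrist_force: [1.0, 0.0, -8.1]
width: 0.0176
t 19.35 at [ 0.4646 -0.3817  0.3874] rpy [-1.5704e+00 -1.0000e-04 -1.0230e+00] F [ 1.   0.  -8.1] w 0.0176
delta mm [  1.3 199.4  -0.4]
```

```bash
python3 -m handwheel '[{"delta_pos":[1,4,0],"yaw":0},{"delta_pos":[1,14,0],"yaw":0},{"delta_pos":[1,30,0],"yaw":0},{"delta_pos":[1,50,0],"yaw":0},{"delta_pos":[1,73,0],"yaw":0},{"delta_pos":[1,97,0],"yaw":0},{"delta_pos":[1,121,0],"yaw":0},{"delta_pos":[1,143,0],"yaw":0},{"delta_pos":[1,162,0],"yaw":0},{"delta_pos":[1,177,0],"yaw":0},{"delta_pos":[1,187,0],"yaw":0},{"delta_pos":[1,190,0],"yaw":0}]'
python3 -m handwheel '[{"delta_pos":[0,3,0],"yaw":0},{"delta_pos":[0,6,0],"yaw":0},{"delta_pos":[0,9,0],"yaw":0},{"delta_pos":[0,10,0],"yaw":0},{"delta_pos":[0,10,0],"yaw":0}]'
python3 - <<'E'
from h import *
delta([.465,-.383,.188])
for n in("top","side"):
  s=cam(n); cv2.imwrite(f"pics/{n}3.png",s["image"][:,:,::-1])
E
```

```text
time: 20.55
tool_pos: [0.4646, -0.3827, 0.1952]
ee_rot: [-1.571, 0.003, -1.024]
wrist_force: [-0.2, 0.7, -8.0]
width: 0.0181
time: 21.05
tool_pos: [0.4651, -0.3834, 0.187]
ee_rot: [-1.571, -0.0, -1.024]
wrist_force: [0.1, 0.7, -8.5]
width: 0.0177
t 21.05 at [ 0.4651 -0.3834  0.187 ] rpy [-1.5708e+00 -1.0000e-04 -1.0240e+00] F [ 0.1  0.7 -8.5] w 0.0177
delta mm [-0.4 -1.   0.1]
```

View pics/side3.png

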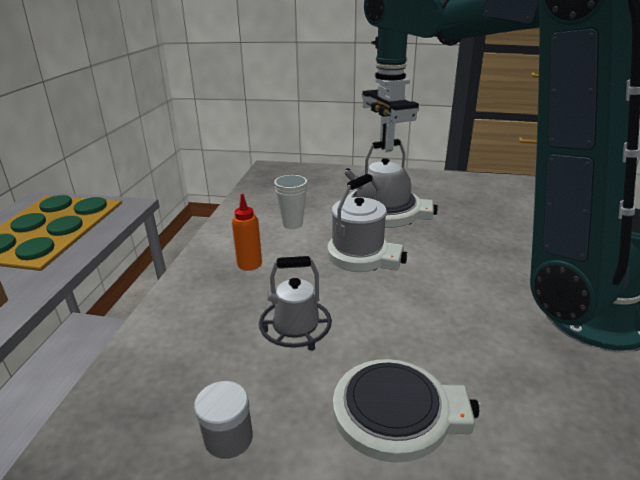

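View pics/top3.png

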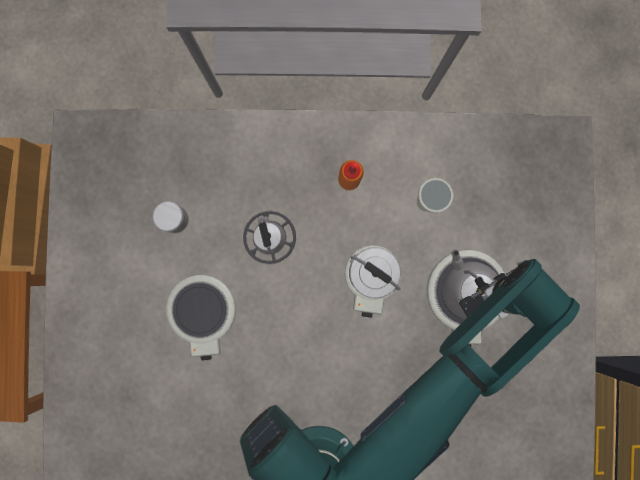

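The kettle is over the large plate (468,290) and just off the iron. The jug is on the trivet, and the medium plate is empty at (200,309). Lowering 2 mm and releasing.

```bash
python3 -m handwheel '[{"delta_pos":[0,1,0],"yaw":0},{"delta_pos":[0,2,0],"yaw":0},{"delta_pos":[0,2,0],"yaw":0}]'
python3 -m handwheel '[{"delta_pos":[0,0,0],"yaw":0},{"delta_pos":[0,0,0],"yaw":0},{"delta_pos":[0,0,0],"yaw":0},{"delta_pos":[0,0,0],"yaw":0},{"delta_pos":[0,0,0],"yaw":0},{"delta_pos":[0,0,0],"yaw":0},{"delta_pos":[0,0,0],"yaw":0},{"delta_pos":[0,0,0],"yaw":0},{"delta_pos":[0,0,0],"yaw":0},{"delta_pos":[0,0,0],"yaw":0}]' 0
python3 -m handwheel '[{"delta_pos":[0,-3,0],"yaw":0},{"delta_pos":[0,-15,0],"yaw":0},{"delta_pos":[0,-35,0],"yaw":0},{"delta_pos":[0,-60,0],"yaw":0},{"delta_pos":[0,-75,0],"yaw":0},{"delta_pos":[0,-80,0],"yaw":0},{"delta_pos":[0,-80,0],"yaw":0}]' 0
python3 - <<'E'
from h import *
exec(open("m1.py").read().split("pi=np.pi")[0].split("def sl")[0].replace("from h import *","")) if 0 else None
delta([.5093,-.1285,.265],-.606)
E
sed -n 1,60p m1.py >/dev/null; cat > m2.py <<'E'
src=open("m1.py").read()
pre,post=src.split('sl("kettle"'); exec(pre); exec("g="+post.split("\ng=")[1].split("\npi=")[0])
gg=at_z(s,200,309,.05)[:2]
fit(gg,.07,.05,-.008,.008,1,[],"M iron")
fit(at_z(s,200,309,.045)[:2],.09,.045,-.012,.012,-1,[(np.pi-.6,np.pi+.6)],"M house")
E
python3 m2.py
```

```text
time: 21.45
tool_pos: [0.4653, -0.3838, 0.1869]
ee_rot: [-1.57, -0.003, -1.024]
wrist_force: [-1.0, 0.3, -0.3]
width: 0.0174
time: 22.45
tool_pos: [0.4651, -0.3834, 0.185]
ee_rot: [-1.571, -0.0, -1.024]
wrist_force: [0.7, 0.1, -0.0]
width: 0.0927
time: 23.15
tool_pos: [0.4654, -0.3838, 0.2666]
ee_rot: [-1.57, -0.003, -1.024]
wrist_force: [0.1, 0.1, -0.2]
width: 0.0938
t 23.15 at [ 0.4654 -0.3838  0.2666] rpy [-1.5702 -0.0027 -1.024 ] F [ 0.1  0.1 -0.2] w 0.0938
delta mm [-195.2    1.2  170.2] ('yaw', np.float64(-0.418))
cam [0.50089468 0.00818976 1.56081535]
M iron 0.05 [0.4084 0.3134 0.0708] n 120 mad 0.0005
M house 0.045 [0.4104 0.3122 0.0882] n 97 mad 0.0003
```

```bash
python3 -m handwheel '[{"delta_pos":[-10,0,9],"yaw":-0.03},{"delta_pos":[-32,0,28],"yaw":-0.09},{"delta_pos":[-60,0,52],"yaw":-0.15},{"delta_pos":[-90,0,78],"yaw":-0.21},{"delta_pos":[-120,0,105],"yaw":-0.27},{"delta_pos":[-150,0,131],"yaw":-0.33},{"delta_pos":[-175,0,153],"yaw":-0.38},{"delta_pos":[-190,1,166],"yaw":-0.41},{"delta_pos":[-195,1,170],"yaw":-0.418},{"delta_pos":[-195,1,170],"yaw":-0.418},{"delta_pos":[-195,1,170],"yaw":-0.418}]' 0
python3 - <<'E'
from h import *
delta([.5093,-.1285,.183],-.606)
s=cam("wrist"); cv2.imwrite("pics/w3.png",s["image"][:,:,::-1])
c=np.array([.5093,-.1285,.202]); d=np.array([np.cos(.965),np.sin(.965),0])*.035
print(proj(s,[c-d,c,c+d]).round(0))
E
```

```text
time: 24.3
tool_pos: [0.5086, -0.1289, 0.2635]
ee_rot: [-1.572, 0.001, -0.607]
wrist_force: [-0.1, -0.5, 0.5]
width: 0.094
t 24.3 at [ 0.5086 -0.1289  0.2635] rpy [-1.5716e+00  7.0000e-04 -6.0660e-01] F [-0.1 -0.5  0.5] w 0.094
delta mm [ 0.4 80.5  0.8] ('yaw', np.float64(-0.001))
[[320. 311.]
 [320. 261.]
 [320. 206.]]
```

View pics/w3.png

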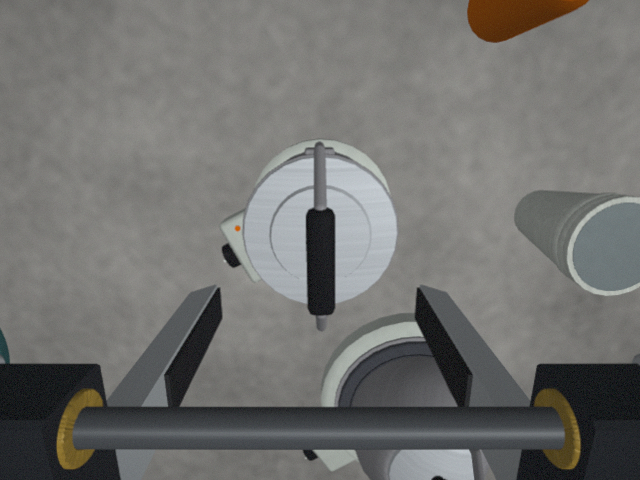

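The pot's sleeve runs (321,315) to (321,208) and lines up with the fingers. Gripping.

```bash
python3 -m handwheel '[{"delta_pos":[0,8,0],"yaw":0},{"delta_pos":[0,25,0],"yaw":0},{"delta_pos":[0,48,0],"yaw":0},{"delta_pos":[0,68,0],"yaw":0},{"delta_pos":[0,78,0],"yaw":0},{"delta_pos":[0,80,0],"yaw":0},{"delta_pos":[0,80,0],"yaw":0}]' 0
python3 -m handwheel '[{"delta_pos":[0,0,0],"yaw":0},{"delta_pos":[0,0,0],"yaw":0},{"delta_pos":[0,0,0],"yaw":0},{"delta_pos":[0,0,0],"yaw":0},{"delta_pos":[0,0,0],"yaw":0},{"delta_pos":[0,0,0],"yaw":0},{"delta_pos":[0,0,0],"yaw":0},{"delta_pos":[0,0,0],"yaw":0},{"delta_pos":[0,0,0],"yaw":0},{"delta_pos":[0,0,0],"yaw":0},{"delta_pos":[0,0,0],"yaw":0},{"delta_pos":[0,0,0],"yaw":0}]' 255
python3 -m handwheel '[{"delta_pos":[0,-3,0],"yaw":0},{"delta_pos":[0,-10,0],"yaw":0},{"delta_pos":[0,-22,0],"yaw":0},{"delta_pos":[0,-40,0],"yaw":0},{"delta_pos":[0,-60,0],"yaw":0},{"delta_pos":[0,-82,0],"yaw":0},{"delta_pos":[0,-104,0],"yaw":0},{"delta_pos":[0,-124,0],"yaw":0},{"delta_pos":[0,-140,0],"yaw":0},{"delta_pos":[0,-152,0],"yaw":0},{"delta_pos":[0,-158,0],"yaw":0},{"delta_pos":[0,-160,0],"yaw":0}]'
python3 - <<'E'
from h import *
delta([.4085,.3132,.345])
s=cam("side"); cv2.imwrite("pics/s4.png",s["image"][:,:,::-1])
E
sed -i '/^gg=/,$d' m2.py; cat >> m2.py <<'E'
fit(at_z(s,370,273,.05)[:2],.0525,.05,-.006,.008,1,[],"S iron")
E
python3 m2.py
```

```text
time: 25.05
tool_pos: [0.5089, -0.1289, 0.1841]
ee_rot: [-1.571, -0.0, -0.607]
wrist_force: [0.1, 0.2, 0.5]
width: 0.0937
time: 26.25
tool_pos: [0.5092, -0.1287, 0.184]
ee_rot: [-1.571, -0.001, -0.606]
wrist_force: [1.4, -0.0, -0.3]
width: 0.0177
time: 27.45
tool_pos: [0.509, -0.1285, 0.3446]
ee_rot: [-1.571, -0.001, -0.606]
wrist_force: [0.3, -0.4, -5.6]
width: 0.0178
t 27.45 at [ 0.509  -0.1285  0.3446] rpy [-1.5707e+00 -7.0000e-04 -6.0600e-01] F [ 0.3 -0.4 -5.6] w 0.0178
delta mm [-334.2   -0.6  305.8] 
cam [0.50089468 0.00818976 1.56081535]
S iron 0.05 [ 0.5105 -0.1286  0.053 ] n 65 mad 0.0037
```

View pics/s4.png

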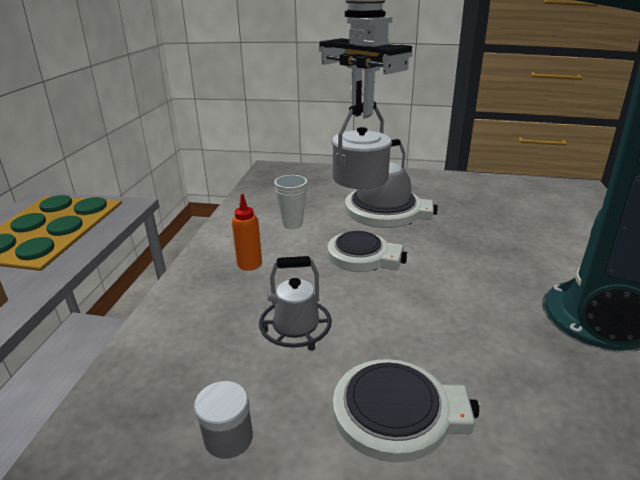

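The pot hangs level at (362,155). The kettle stands on the large plate. Carrying the pot to the medium plate.

```bash
python3 -m handwheel '[{"delta_pos":[-4,0,3],"yaw":0},{"delta_pos":[-12,0,11],"yaw":0},{"delta_pos":[-24,0,22],"yaw":0},{"delta_pos":[-38,0,35],"yaw":0},{"delta_pos":[-55,0,50],"yaw":0},{"delta_pos":[-73,0,67],"yaw":0},{"delta_pos":[-91,0,83],"yaw":0},{"delta_pos":[-109,0,100],"yaw":0},{"delta_pos":[-127,0,116],"yaw":0},{"delta_pos":[-145,0,133],"yaw":0},{"delta_pos":[-163,0,149],"yaw":0},{"delta_pos":[-181,0,166],"yaw":0}]'
python3 -m handwheel '[{"delta_pos":[-18,0,16],"yaw":0},{"delta_pos":[-36,0,33],"yaw":0},{"delta_pos":[-54,0,49],"yaw":0},{"delta_pos":[-72,0,66],"yaw":0},{"delta_pos":[-90,0,82],"yaw":0},{"delta_pos":[-107,0,98],"yaw":0},{"delta_pos":[-123,0,112],"yaw":0},{"delta_pos":[-136,0,124],"yaw":0},{"delta_pos":[-146,0,133],"yaw":0},{"delta_pos":[-152,0,139],"yaw":0},{"delta_pos":[-153,0,140],"yaw":0},{"delta_pos":[-153,0,140],"yaw":0}]'
python3 -c "
from h import *
delta([.4085,.3132,.184])"
```

```text
time: 28.75
tool_pos: [0.4532, 0.1132, 0.3441]
ee_rot: [-1.57, 0.0, -0.605]
wrist_force: [0.4, 0.7, -6.0]
width: 0.0177
time: 29.95
tool_pos: [0.4086, 0.3131, 0.3439]
ee_rot: [-1.571, -0.0, -0.606]
wrist_force: [-0.2, -0.1, -6.6]
width: 0.0175
t 29.95 at [0.4086 0.3131 0.3439] rpy [-1.5713e+00 -4.0000e-04 -6.0600e-01] F [-0.2 -0.1 -6.6] w 0.0175
delta mm [-2.000e-01  1.599e+02  1.000e-01]
```

```bash
python3 -m handwheel '[{"delta_pos":[0,4,0],"yaw":0},{"delta_pos":[0,13,0],"yaw":0},{"delta_pos":[0,27,0],"yaw":0},{"delta_pos":[0,45,0],"yaw":0},{"delta_pos":[0,65,0],"yaw":0},{"delta_pos":[0,86,0],"yaw":0},{"delta_pos":[0,106,0],"yaw":0},{"delta_pos":[0,123,0],"yaw":0},{"delta_pos":[0,136,0],"yaw":0},{"delta_pos":[0,145,0],"yaw":0},{"delta_pos":[0,150,0],"yaw":0},{"delta_pos":[0,152,0],"yaw":0}]'
python3 -m handwheel '[{"delta_pos":[0,3,0],"yaw":0},{"delta_pos":[0,6,0],"yaw":0},{"delta_pos":[0,8,0],"yaw":0},{"delta_pos":[0,9,0],"yaw":0},{"delta_pos":[0,9,0],"yaw":0},{"delta_pos":[0,9,0],"yaw":0}]'
python3 -c "
from h import *
delta([.4085,.3132,.184])
s=cam('side'); cv2.imwrite('pics/s5.png',s['image'][:,:,::-1])"
```

```text
time: 31.15
tool_pos: [0.4087, 0.3132, 0.1917]
ee_rot: [-1.571, 0.0, -0.606]
wrist_force: [-0.3, -0.3, -6.1]
width: 0.0179
time: 31.75
tool_pos: [0.4091, 0.3134, 0.1839]
ee_rot: [-1.569, -0.001, -0.606]
wrist_force: [0.1, -1.0, -1.3]
width: 0.0175
t 31.75 at [0.4091 0.3134 0.1839] rpy [-1.5694e+00 -1.0000e-03 -6.0610e-01] F [ 0.1 -1.  -1.3] w 0.0175
delta mm [-0.4 -0.1 -0.5]
```

View pics/s5.png

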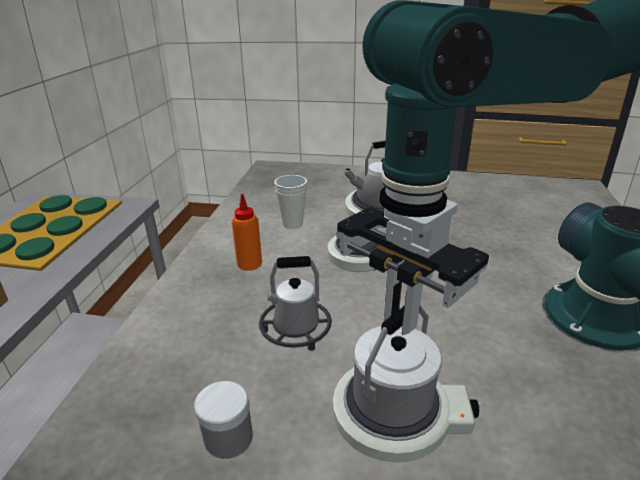

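The pot has touched down on the medium plate, upright at (397,370). Releasing and rising.

```bash
python3 -m handwheel '[{"delta_pos":[0,0.5,0],"yaw":0},{"delta_pos":[0,0.5,0],"yaw":0},{"delta_pos":[0,0.5,0],"yaw":0},{"delta_pos":[0,0.5,0],"yaw":0},{"delta_pos":[0,0.5,0],"yaw":0},{"delta_pos":[0,0.5,0],"yaw":0},{"delta_pos":[0,0.5,0],"yaw":0},{"delta_pos":[0,0.5,0],"yaw":0},{"delta_pos":[0,0.5,0],"yaw":0},{"delta_pos":[0,0.5,0],"yaw":0}]' 0
python3 -m handwheel '[{"delta_pos":[0,-3,0],"yaw":0},{"delta_pos":[0,-15,0],"yaw":0},{"delta_pos":[0,-35,0],"yaw":0},{"delta_pos":[0,-60,0],"yaw":0},{"delta_pos":[0,-75,0],"yaw":0},{"delta_pos":[0,-80,0],"yaw":0},{"delta_pos":[0,-80,0],"yaw":0}]' 0
python3 - <<'E'
from h import *
delta([.599,.139,.25],-1.319)
s=cam("top"); im=s["image"][:,:,::-1]; cv2.imwrite("pics/t5.png",im)
cv2.imwrite("pics/t5z.png",cv2.resize(im[190:290,220:320],None,fx=5,fy=5,interpolation=cv2.INTER_CUBIC))
E
```

```text
time: 32.8
tool_pos: [0.4087, 0.3133, 0.1824]
ee_rot: [-1.571, -0.0, -0.606]
wrist_force: [-0.6, -0.6, -0.2]
width: 0.0927
time: 33.5
tool_pos: [0.409, 0.3135, 0.2634]
ee_rot: [-1.569, -0.001, -0.606]
wrist_force: [0.4, 0.1, -1.0]
width: 0.0941
t 33.5 at [0.409  0.3135 0.2634] rpy [-1.5692e+00 -8.0000e-04 -6.0600e-01] F [ 0.4  0.1 -1. ] w 0.0941
delta mm [255.5  13.5 -35.2] ('yaw', np.float64(0.713))
```

View pics/t5.png

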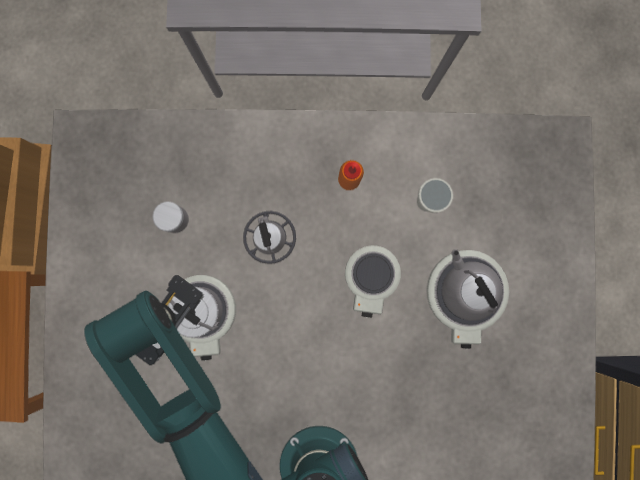

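```bash
sed -i '/^fit(at/d' m2.py; cat >> m2.py <<'E'
fit(at_z(s,370,273,.05)[:2],.0525,.05,-.006,.008,1,[],"S iron")
fit(at_z(s,469,290,.05)[:2],.0875,.05,-.006,.008,1,[(1.3,2.8)],"L iron")
fit(at_z(s,370,273,.045)[:2],.0715,.045,-.008,.008,-1,[(np.pi-.75,np.pi+.75)],"S house")
E
python3 m2.py
```

```text
cam [0.50089468 0.00818976 1.56081535]
S iron 0.05 [ 0.509  -0.1326  0.0531] n 120 mad 0.0004
L iron 0.05 [ 0.4652 -0.3839  0.0883] n 89 mad 0.0005
S house 0.045 [ 0.5092 -0.1324  0.0712] n 91 mad 0.0004
```

The small plate (373,272) is clear, with a measured centre of (0.509, -0.1325). The jug is at (267,236) on the trivet; going to it.

```bash
python3 -m handwheel '[{"delta_pos":[10,0,-1],"yaw":0.05},{"delta_pos":[35,0,-5],"yaw":0.13},{"delta_pos":[65,0,-9],"yaw":0.22},{"delta_pos":[95,0,-13],"yaw":0.31},{"delta_pos":[125,0,-17],"yaw":0.4},{"delta_pos":[155,0,-21],"yaw":0.49},{"delta_pos":[185,0,-25],"yaw":0.58},{"delta_pos":[215,0,-30],"yaw":0.66},{"delta_pos":[240,5,-33],"yaw":0.7},{"delta_pos":[254,10,-35],"yaw":0.713},{"delta_pos":[256,13,-35],"yaw":0.713},{"delta_pos":[256,13,-35],"yaw":0.713}]' 0
python3 - <<'E'
from h import *
delta([.599,.139,.138],-1.319)
s=cam("wrist"); cv2.imwrite("pics/w5.png",s["image"][:,:,::-1])
c=np.array([.599,.139,.157]); d=np.array([np.cos(.252),np.sin(.252),0])*.03
print(proj(s,[c-d,c,c+d]).round(0))
E
```

```text
time: 34.8
tool_pos: [0.5983, 0.139, 0.2477]
ee_rot: [-1.574, 0.001, -1.318]
wrist_force: [-0.2, -0.3, 0.4]
width: 0.094
t 34.8 at [0.5983 0.139  0.2477] rpy [-1.5741e+00  8.0000e-04 -1.3183e+00] F [-0.2 -0.3  0.4] w 0.094
delta mm [  0.2 109.7   1. ] ('yaw', np.float64(0.001))
[[320. 286.]
 [320. 246.]
 [320. 204.]]
```

View pics/w5.png

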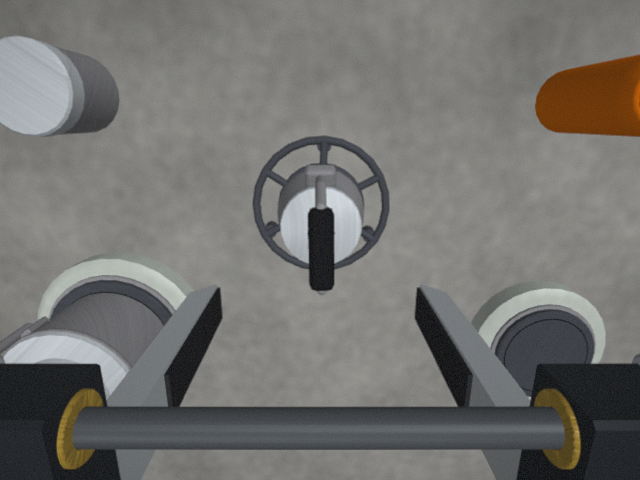

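The jug's sleeve is at (321,208) to (321,290), well aligned.

```bash
python3 -m handwheel '[{"delta_pos":[0,8,0],"yaw":0},{"delta_pos":[0,25,-1],"yaw":0},{"delta_pos":[0,48,-1],"yaw":0},{"delta_pos":[0,72,-1],"yaw":0},{"delta_pos":[0,94,-1],"yaw":0},{"delta_pos":[0,106,-1],"yaw":0},{"delta_pos":[0,109,-1],"yaw":0},{"delta_pos":[0,109,-1],"yaw":0}]' 0
python3 -m handwheel '[{"delta_pos":[0,0,0],"yaw":0},{"delta_pos":[0,0,0],"yaw":0},{"delta_pos":[0,0,0],"yaw":0},{"delta_pos":[0,0,0],"yaw":0},{"delta_pos":[0,0,0],"yaw":0},{"delta_pos":[0,0,0],"yaw":0},{"delta_pos":[0,0,0],"yaw":0},{"delta_pos":[0,0,0],"yaw":0},{"delta_pos":[0,0,0],"yaw":0},{"delta_pos":[0,0,0],"yaw":0},{"delta_pos":[0,0,0],"yaw":0},{"delta_pos":[0,0,0],"yaw":0}]' 255
python3 -m handwheel '[{"delta_pos":[0,-3,0],"yaw":0},{"delta_pos":[0,-10,0],"yaw":0},{"delta_pos":[0,-22,0],"yaw":0},{"delta_pos":[0,-38,0],"yaw":0},{"delta_pos":[0,-56,0],"yaw":0},{"delta_pos":[0,-74,0],"yaw":0},{"delta_pos":[0,-92,0],"yaw":0},{"delta_pos":[0,-108,0],"yaw":0},{"delta_pos":[0,-120,0],"yaw":0},{"delta_pos":[0,-127,0],"yaw":0},{"delta_pos":[0,-130,0],"yaw":0},{"delta_pos":[0,-130,0],"yaw":0}]'
python3 -c "
from h import *
delta([.5098,-.1323,.268])
s=cam('side'); cv2.imwrite('pics/s6.png',s['image'][:,:,::-1])"
```

```text
time: 35.65
tool_pos: [0.598, 0.1389, 0.1407]
ee_rot: [-1.571, -0.0, -1.318]
wrist_force: [-0.1, -0.1, -0.2]
width: 0.0939
time: 36.85
tool_pos: [0.5982, 0.1382, 0.1404]
ee_rot: [-1.571, -0.0, -1.319]
wrist_force: [0.4, -1.7, -0.2]
width: 0.0175
time: 38.05
tool_pos: [0.5982, 0.1385, 0.2704]
ee_rot: [-1.571, -0.0, -1.319]
wrist_force: [0.4, 0.4, -3.5]
width: 0.0177
t 38.05 at [0.5982 0.1385 0.2704] rpy [-1.5709 -0.     -1.319 ] F [ 0.4  0.4 -3.5] w 0.0177
delta mm [ 240.2    2.4 -153.1]
```

View pics/s6.png

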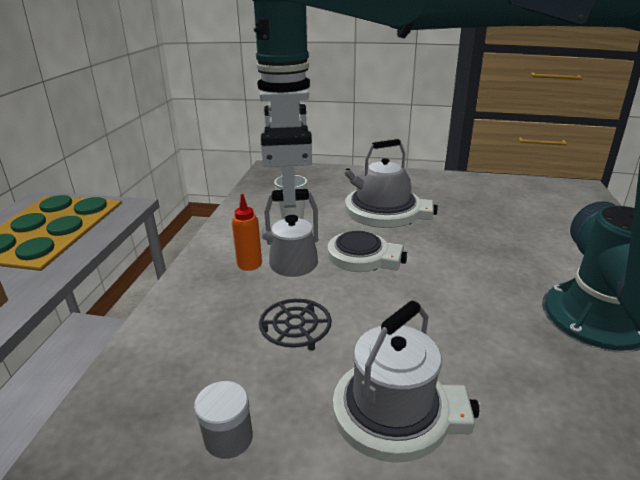

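The jug hangs level at (293,245), clear of the bottle. Carrying it to the small plate.

```bash
python3 -m handwheel '[{"delta_pos":[4,0,-3],"yaw":0},{"delta_pos":[13,0,-8],"yaw":0},{"delta_pos":[27,0,-17],"yaw":0},{"delta_pos":[45,0,-29],"yaw":0},{"delta_pos":[65,0,-41],"yaw":0},{"delta_pos":[85,0,-54],"yaw":0},{"delta_pos":[105,0,-67],"yaw":0},{"delta_pos":[125,0,-80],"yaw":0},{"delta_pos":[145,0,-92],"yaw":0},{"delta_pos":[165,0,-105],"yaw":0},{"delta_pos":[185,0,-118],"yaw":0},{"delta_pos":[203,0,-129],"yaw":0}]'
python3 -m handwheel '[{"delta_pos":[15,0,-10],"yaw":0},{"delta_pos":[26,0,-17],"yaw":0},{"delta_pos":[33,0,-22],"yaw":0},{"delta_pos":[37,0,-24],"yaw":0},{"delta_pos":[37,0,-24],"yaw":0},{"delta_pos":[37,0,-24],"yaw":0}]'
python3 -c "
from h import *
delta([.5098,-.1323,.1655])
s=cam('wrist'); cv2.imwrite('pics/w6.png',s['image'][:,:,::-1])"
```

```text
time: 39.3
tool_pos: [0.5223, -0.0925, 0.2706]
ee_rot: [-1.571, -0.001, -1.321]
wrist_force: [0.8, -0.5, -4.4]
width: 0.018
time: 39.9
tool_pos: [0.5099, -0.1316, 0.2704]
ee_rot: [-1.571, 0.0, -1.318]
wrist_force: [-0.2, -0.9, -4.6]
width: 0.0176
t 39.9 at [ 0.5099 -0.1316  0.2704] rpy [-1.5707e+00  4.0000e-04 -1.3183e+00] F [-0.2 -0.9 -4.6] w 0.0176
delta mm [  0.7 104.9  -0.3]
```

View pics/w6.png

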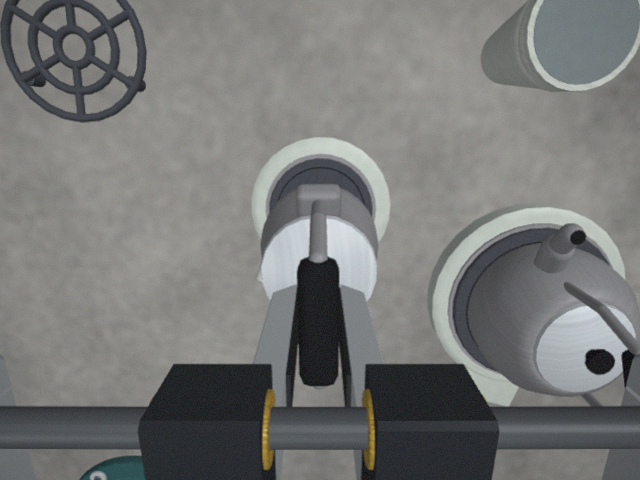

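The jug is over the small plate (320,205) and centred left to right. The gripper body will stay above the kettle's handle. Lowering.

```bash
python3 -m handwheel '[{"delta_pos":[0.5,4,0],"yaw":0},{"delta_pos":[0.5,13,0],"yaw":0},{"delta_pos":[0.5,27,0],"yaw":0},{"delta_pos":[0.5,43,0],"yaw":0},{"delta_pos":[0.5,59,0],"yaw":0},{"delta_pos":[0.5,74,0],"yaw":0},{"delta_pos":[0.5,86,0],"yaw":0},{"delta_pos":[0.5,94,0],"yaw":0},{"delta_pos":[0.5,98,0],"yaw":0},{"delta_pos":[0.5,98,0],"yaw":0}]'
python3 -m handwheel '[{"delta_pos":[0,3,0],"yaw":0},{"delta_pos":[0,5,0],"yaw":0},{"delta_pos":[0,7,0],"yaw":0},{"delta_pos":[0,8,0],"yaw":0},{"delta_pos":[0,8,0],"yaw":0}]'
python3 -c "
from h import *
delta([.5098,-.1323,.1655])
s=cam('side'); cv2.imwrite('pics/s7.png',s['image'][:,:,::-1])"
```

```text
time: 40.95
tool_pos: [0.5098, -0.1325, 0.172]
ee_rot: [-1.571, 0.0, -1.319]
wrist_force: [0.7, -1.0, -4.5]
width: 0.0179
time: 41.45
tool_pos: [0.5103, -0.1328, 0.1653]
ee_rot: [-1.57, -0.001, -1.319]
wrist_force: [-0.2, -0.2, -1.2]
width: 0.0181
t 41.45 at [ 0.5103 -0.1328  0.1653] rpy [-1.5696e+00 -1.0000e-03 -1.3191e+00] F [-0.2 -0.2 -1.2] w 0.0181
delta mm [-0.6 -0.2 -0.4]
```

View pics/s7.png

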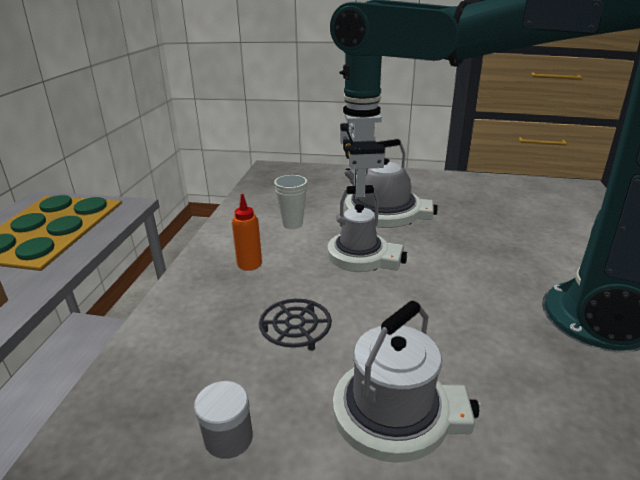

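The jug has touched down, upright at (359,230). Releasing, rising and retreating clear of the overhead view.

```bash
python3 -m handwheel '[{"delta_pos":[0,0.5,0],"yaw":0},{"delta_pos":[0,0.5,0],"yaw":0},{"delta_pos":[0,0.5,0],"yaw":0},{"delta_pos":[0,0.5,0],"yaw":0},{"delta_pos":[0,0.5,0],"yaw":0},{"delta_pos":[0,0.5,0],"yaw":0},{"delta_pos":[0,0.5,0],"yaw":0},{"delta_pos":[0,0.5,0],"yaw":0},{"delta_pos":[0,0.5,0],"yaw":0},{"delta_pos":[0,0.5,0],"yaw":0}]' 0
python3 -m handwheel '[{"delta_pos":[0,-3,0],"yaw":0},{"delta_pos":[0,-15,0],"yaw":0},{"delta_pos":[0,-35,0],"yaw":0},{"delta_pos":[0,-65,0],"yaw":0},{"delta_pos":[0,-100,0],"yaw":0},{"delta_pos":[0,-140,0],"yaw":0},{"delta_pos":[0,-175,0],"yaw":0},{"delta_pos":[0,-195,0],"yaw":0},{"delta_pos":[0,-200,0],"yaw":0}]' 0
python3 -c "
from h import *
delta([.33,.07,.365])"
```

```text
time: 42.5
tool_pos: [0.5099, -0.1326, 0.164]
ee_rot: [-1.571, -0.0, -1.319]
wrist_force: [0.3, 0.5, -0.5]
width: 0.0928
time: 43.4
tool_pos: [0.5106, -0.1328, 0.3686]
ee_rot: [-1.565, -0.004, -1.319]
wrist_force: [0.1, -1.3, 0.3]
width: 0.0939
t 43.4 at [ 0.5106 -0.1328  0.3686] rpy [-1.5646 -0.0045 -1.319 ] F [ 0.1 -1.3  0.3] w 0.0939
delta mm [-241.4    1.7 -124.4]
```

```bash
python3 -m handwheel '[{"delta_pos":[-12,0,-6],"yaw":0},{"delta_pos":[-40,0,-20],"yaw":0},{"delta_pos":[-75,0,-38],"yaw":0},{"delta_pos":[-110,0,-56],"yaw":0},{"delta_pos":[-145,0,-74],"yaw":0},{"delta_pos":[-180,0,-92],"yaw":0},{"delta_pos":[-215,0,-110],"yaw":0},{"delta_pos":[-235,0,-121],"yaw":0},{"delta_pos":[-240,0,-124],"yaw":0},{"delta_pos":[-240,0,-124],"yaw":0},{"delta_pos":[-240,0,-124],"yaw":0}]' 0
python3 - <<'E'
from h import *
for n in("top","side"):
  s=cam(n); im=s["image"][:,:,::-1].copy(); cv2.imwrite(f"pics/{n}9.png",im)
  if n=="top":
    z=np.hstack([cv2.resize(im[y:y+100,x:x+100],(400,400),interpolation=cv2.INTER_CUBIC) for x,y in((150,260),(325,222))]); cv2.imwrite("pics/z9.png",z)
    cv2.imwrite("pics/z9l.png",cv2.resize(im[235:345,420:530],(550,550),interpolation=cv2.INTER_CUBIC))
    b=(.4085,.3132),(.509,-.1325),(.465,-.3835)
    for (x,y),h in zip(b,(.202,.182,.205)): print(proj(s,[[x,y,h+.008],[x,y,.05]]).round(1))
print(robot.get_obs()["qvel"].round(3))
E
```

```text
time: 44.5
tool_pos: [0.3302, 0.0686, 0.363]
ee_rot: [-1.572, -0.0, -1.32]
wrist_force: [0.1, 0.1, -0.3]
width: 0.0935
[[185.3 313.5]
 [199.3 309.5]]
[[378.6 272.5]
 [373.  272.8]]
[[487.5 292.6]
 [469.5 290.8]]
[-0.003  0.005 -0.005 -0.     0.002  0.001]
```

View pics/top9.png

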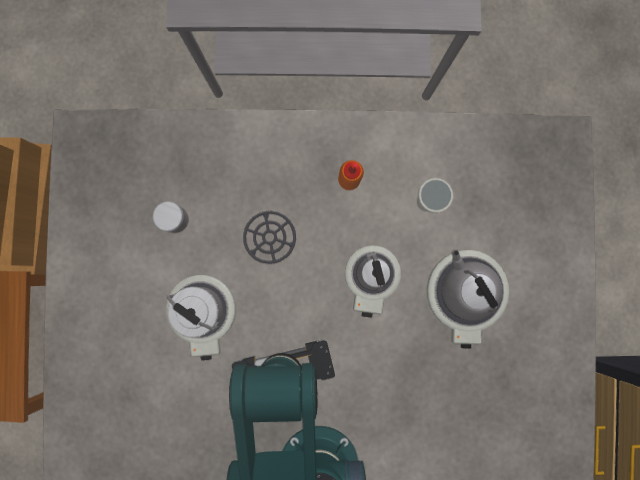

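View pics/side9.png

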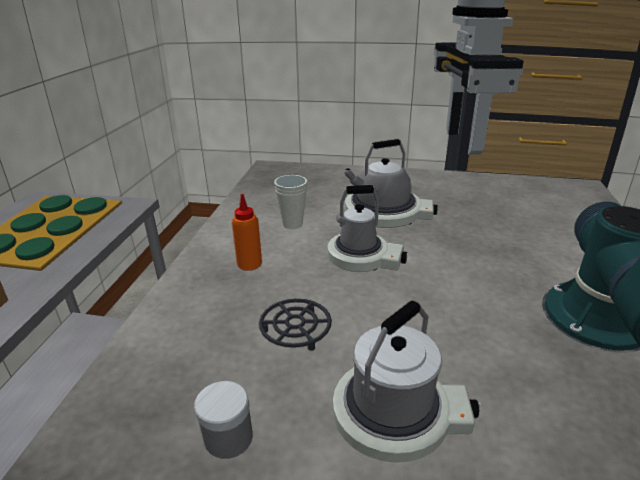

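View pics/z9.png

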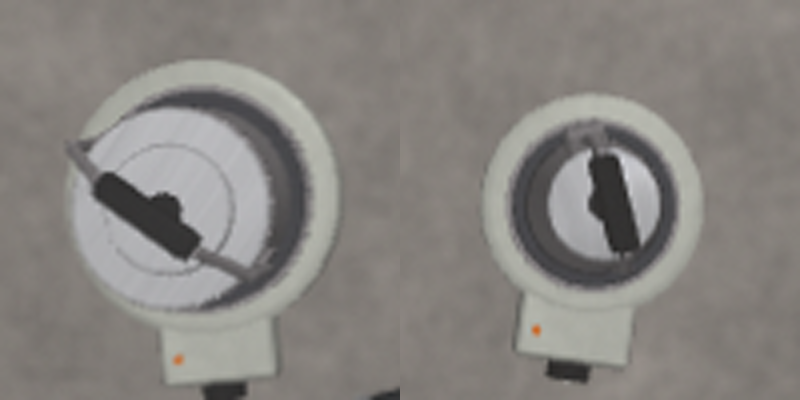

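View pics/z9l.png

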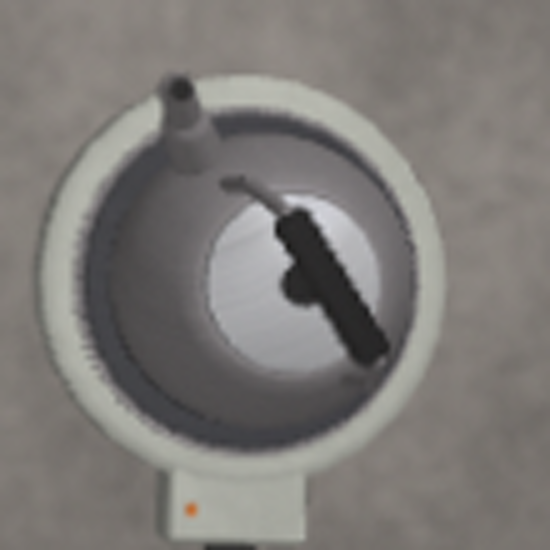

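All three stand upright with their sleeves close to the predicted pixels:

| Pot | Sleeve seen at | Predicted for centred |
|---|---|---|
| Pot | (186.7, 313.9) | (185.3, 313.5) |
| Jug | (378.7, 272.7) | (378.6, 272.5) |
| Kettle | (486.4, 292.3) | (487.5, 292.6) |

That puts every one within about 4 mm of its plate's middle. The bystanders are at the same pixels as at the start.

```bash
python3 -c "
from bench import robot
print(robot.get_obs()['wrist_force']); print(robot.close_job())"
```

```text
[ 0.49695536 -0.85888078 -0.76619632]
the job is handed in; nothing more can be done
None
```

The kettle, pot and jug are each standing on their own hotplate, and I handed the job in at about 45 s of the 102 s. I parked the jug on the trivet, moved the kettle to the large plate and the pot to the medium one, then moved the jug to the small one.

**Placing:** in the last overhead picture the handle sleeves are about 3.5 mm (pot), 2.5 mm (kettle) and under 1 mm (jug) from where they would be if exactly centred. The limit is 15 mm, and the camera calibration is good to about 2 mm. All three look upright in the side view.

**Bystanders and robot:** the sauce bottle, spice canister and paper cups look unmoved. The gripper is open and clear of everything, with wrist force near zero.

**Disagreements:** the kettle handle was turned about 0.06 rad from my first estimate, which I corrected before gripping. Plate centres from the white housings and from the iron rings differed by 1–2 mm; I used the iron rings. No check failed. I did not measure tilt or resting height directly, and the job report gives no verdict.

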